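Take the depth of a blind guide-post bore with a sliding depth gauge

TASK

Find the depth of the empty guide-post bore in the test-jig base: take the depth gauge out of its stand and push its rod down the bore, with the foot flat on the boss, until the rod bottoms out; feel for the bottom gently and never ram it. Then lift the gauge out and stand it back upright in its socket, foot down on the stand, with the rod still sticking out by the depth it found. Leave the other things on the bench as they are.

Things in the scene. Friction and masses are not known exactly. Their poses are not given: they have to be found in the camera images.
- gauge_handle (a point): centre of the depth gauge's knurled steel handle: an upright cylinder 19 mm in diameter and 45 mm long (a 23 mm cap 3 mm thick on top of it), made for gripping from above. The gauge starts standing upright in the middle socket of the stand. The handle sits on a 10 mm steel rod; the rod's tip lies 112.5 mm below this point, along the handle's own -z axis. Rod and handle weigh 0.05 to 0.12 kg together, the foot about as much.
- gauge_tip (a point): flat end of the gauge's 10 mm rod, on its axis; z along the rod towards the handle. The rod has ring marks every 5 mm and slides through the foot.
- gauge_foot (a point): centre of the flat underside of the gauge's foot, a round steel collar 34 mm in diameter and 14 mm high through which the rod passes. The foot grips the rod by friction: it stays where it is on the rod until it is pushed along it with about 5 N, then keeps sliding at about that force. At the start the rod sticks out 6 to 14 mm below the foot; it can be pushed out up to 70 mm. The length sticking out is the gauge's reading. Foot, rod and handle together are the gauge.
- jig: aluminium test-jig base, fixed to the bench: plate 100 x 190 x 16 mm (x, y, z), origin at the centre of its underside. Two square bosses 50 x 50 mm stand on it, their tops 60 mm above the bench: the one at +y carries a guide post 13 mm thick rising 40 mm above it, the one at -y has the empty bore. Low board rests stand between them.
- bore_mouth (a point): centre of the mouth of the empty bore, in the top face of the jig's boss at its -y end (60 mm above the bench). Blind vertical bore, 13 mm in diameter, flat bottom; its depth is not known, anywhere from 20 to 43 mm. The bottom (bore_floor in the rules) is not reported: it must be felt.
- stand: black plastic gauge stand, fixed to the bench: block 60 x 130 x 60 mm (x, y, z), origin at the centre of its underside. Two short plug gauges stand 20 mm proud of its top, 44 mm either side of the middle socket along y.
- socket_mouth (a point): centre of the mouth of the stand's middle socket, in its top face (60 mm above the bench): a vertical 14 mm hole right through the block, so the gauge hangs in it by its foot with the rod free below.
- screwdriver: screwdriver with a red handle lying on the bench, 178 mm long, 23 mm high; bystander. Origin at the middle of its underside, y along it.
- pliers: flush cutters lying on the bench, 170 mm long, 14 mm high; bystander. Origin at the middle of the underside.
- terminal: green terminal block 12 x 38 x 11 mm lying on the bench; bystander. Origin at the middle of the underside.
- esd_brush: small wooden-handled brush lying on the bench, 140 mm long, 7 mm high; bystander. Origin at the middle of the underside.
There are look-alikes about, which are no part of the job. What is shaped like the part that bears gauge_handle but turquoise is not meant.

How it is judged:
By the outcome, as a careful person would: the job done as asked, in the order asked, and still so for the second after the job is handed in, with the robot touching nothing.
It also fails if it takes over 51 s, if anything falls off the work surface, if the arm or the gripper's body presses on something with over 40 N, if the wrist force passes 120 N, or if a joint passes its speed limit or range.

ROBOT

A 7-joint arm with a two-finger parallel gripper is mounted at the origin on a cart in front of the work surface, level with it; the furniture and walls round the work are solid. World frame = base frame: x ahead of the robot, y to its left, z up, the work surface at z = 0. Lengths are in m, angles in rad, forces in N, time in s.
With the tool pointing down it reaches from about 0.4 to 0.875 m from the base axis. Payload 19.3 kg.
Tool frame: the origin (TCP) lies at the very end of the fingers, on their centre line; the grasp point (between the pads) lies 19 mm behind it; z points along the fingers, y is the direction in which the jaws open and shut (so a half turn about z gives the same grasp; the last joint's range is limited). The gripper opens to 85 mm and grips with 20 to 120 N. Pads are 22 mm wide; open, the fingers measure 114 mm over their backs; the gripper's body (76 mm by 85 mm) begins 54 mm behind the grasp point. The pads swing forward as they close: fully open they stand 13 mm farther back than shut.
Start: joints at [1.171, 0.521, -0.036, 1.599, 0.021, 1.021, -0.113], TCP at [0.202, -0.591, 0.231] pointing down, gripper open.
Joint ranges: [-2.91, 2.91], [-0.3, 2.13], [-1.5, 1.42], [0.17, 2.43], [-1.26, 4.41], [0.16, 1.93], [-2.52, 2.52]. Speed limits (rad/s): [1.89, 1.89, 2.39, 2.39, 3.01, 3.01, 3.01].

INTERFACE

Orientations are given as [roll, pitch, yaw] about the fixed x, y, z axes, in that order (R = Rz(yaw) Ry(pitch) Rx(roll)).
In Python, from workcell import telemetry, imaging, ticket gives the robot as it stands.
- The arm moves only by the tool carry_out, never from a script. Its argument "series" is a list of rows, each a list of 7 numbers: the shift along the tool's x, y, z in m, then the turn, a rotation vector about the tool's x, y, z in rad, then the closure in counts, from 0 (fully open) to 255 (shut). In form: [[tx, ty, tz, ax, ay, az, jaw], ...]. A call has 1 to 10 rows; each row is the pose to reach, as a shift and turn from the pose commanded when the call began, along the tool's axes at that moment; what a row does not reach only later rows make up. A row lasts 1/8 s, in which the tool goes at most 62.5 mm and 10.7 degrees, less where a joint would pass 70% of its speed; a pose out of reach is approached as far as the arm can. A call with a gripper value outside its range is refused whole. The fingers move at their own pace and stop on an object; "force" is the grip in N (left out, the last holds). Time passes only in rows, so rows that repeat a pose let the fingers close. It gives the time, the measured TCP pose, the force and the opening at its end, in the units of the state.
- telemetry.observe(): the state, without advancing time (a new reading comes with each control period).
- imaging.grab_frame(name): name is "scene" or "top"; returns (picture, depth): 480x640x3 uint8, blue, green, red; 480x640 float32, m along the optical axis (not along the pixel's ray), 0 where there is no reading.
- imaging.camera_info(name): a dict with "mtx" (3x3 intrinsics, pixels), "dist_coeffs" ([k1, k2, p1, p2, k3] as OpenCV has them; the pictures are not rectified), "extrinsics" (4x4, takes a point from camera to world coordinates). Camera axes: x right, y down, z forward; pixel columns grow to the right and rows downward; lengths in m; the calibration is good to about 2 mm. A picture is of the moment at which its call begins. camera_info takes no time and is no camera call.
- ticket.job_done(): hands the job in, once; it reports no verdict.
The state is a dict: "clock": time; "qpos": joint angles; "qd": joint speeds; "joint_efforts": joint torques, N m; "position": TCP position; "tool_rot": TCP orientation; "force": force on the tool from outside, world axes, zero at the start; "moment": the same for the moment, N m; "grip_width": finger opening in m.
Only numpy, scipy, OpenCV 4.12 (cv2) and the standard library are available. Lean on these libraries where they do the work, as an engineer would, in place of code of your own. Each camera call takes 0.05 s, during which the arm holds its last target.

## Working session

There is one attempt and no reset: what is moved stays moved. The work goes in short steps, Python scripts to look and compute and a tool call to move; the robot and the scene stay as the last step left them, time stands still between calls to the robot, and variables do not carry over. Pictures are saved under pics/ and viewed, and the job is handed in when it is done.

Besides the shell and the picture viewer there is one more tool, called after ">>>" as a command line: name --pt "numbers of a row" for each row, then --argument value for the rest. carry_out: Moves the arm, as the interface text tells. Its arguments: {"type":"object","properties":{"series":{"type":"array"},"force":{"type":"number"}},"required":["series"]}

```bash
ls; mkdir -p pics
python3 - <<'E'
from workcell import telemetry, imaging
import cv2,numpy as np
s=telemetry.observe();print(s)
for n in("scene","top"):
    im,d=imaging.grab_frame(n);cv2.imwrite(f"pics/{n}0.png",im);np.savez(f"{n}0.npz",im=im,d=d)
    print(imaging.camera_info(n))
E
```

```text
pics
{'clock': 0.0, 'qpos': array([ 1.17079786,  0.52202204, -0.03633688,  1.5999797 ,  0.02118141,
        1.02111009, -0.11280052]), 'qd': array([ 7.87716690e-04,  1.05560573e-03, -5.22104884e-05, -2.32349624e-04,
       -2.14471312e-03, -9.69070402e-04, -4.90223531e-04]), 'joint_efforts': array([-7.94539155e-04, -9.27098250e+01,  1.97971947e+00, -3.69931591e+01,
        1.78741099e-02,  8.15264066e-03, -4.66879058e-06]), 'position': array([ 0.20227651, -0.59101326,  0.23073076]), 'tool_rot': array([-3.14045924e+00,  6.03827740e-05,  3.29785990e-01]), 'force': array([0.31095818, 0.25001718, 0.29760972]), 'moment': array([-0.04148998, -0.00446259,  0.00581032]), 'grip_width': 0.08537865995528425}
{'mtx': array([[436.19326909,   0.        , 319.87882923],
       [  0.        , 436.19326909, 239.54751595],
       [  0.        ,   0.        ,   1.        ]]), 'dist_coeffs': array([-0.00066443,  0.        ,  0.        ,  0.        ,  0.        ]), 'extrinsics': array([[-0.44234257, -0.40978748,  0.79775139, -0.34353067],
       [-0.89681899,  0.19518457, -0.39701219,  0.4672747 ],
       [ 0.00698187, -0.89105399, -0.45384364,  0.60970899],
       [ 0.        ,  0.        ,  0.        ,  1.        ]])}
{'mtx': array([[522.6562844 ,   0.        , 316.21207688],
       [  0.        , 522.6562844 , 249.37538534],
       [  0.        ,   0.        ,   1.        ]]), 'dist_coeffs': array([0.03539797, 0.        , 0.        , 0.        , 0.        ]), 'extrinsics': array([[ 0.01613863, -0.99796687,  0.06165773,  0.45693663],
       [-0.99983075, -0.01556257,  0.00981167,  0.04442641],
       [-0.00883216, -0.06180565, -0.99804912,  1.32462892],
       [ 0.        ,  0.        ,  0.        ,  1.        ]])}
```

View pics/scene0.png

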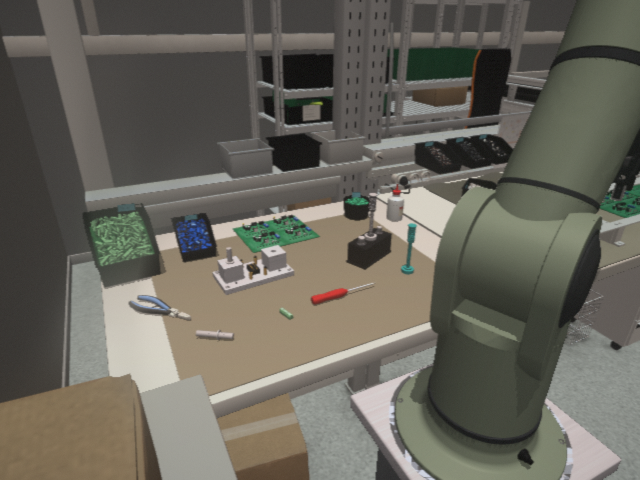

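View pics/top0.png

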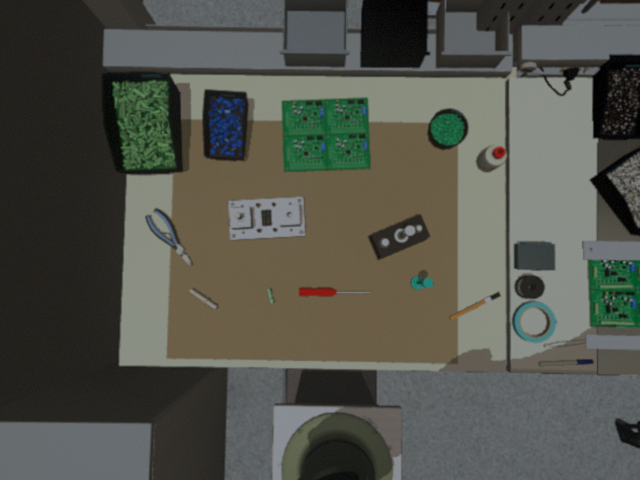

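The scene view shows the gauge in the black stand at scene (372,215) / top (403,235). The turquoise look-alike stands at scene (410,245) / top (421,282). The other gauge-like items are the two plug gauges on the stand and the jig's guide post. I choose the steel gauge in the middle socket and will check it in a close crop.

Run:
```python
import cv2,numpy as np
a=np.load("top0.npz")['im'];b=np.load("scene0.npz")['im']
r=lambda im,x,y,w,h,s:cv2.resize(im[y:y+h,x:x+w],None,fx=s,fy=s,interpolation=cv2.INTER_CUBIC)
c1=r(a,360,205,80,90,5);c2=r(b,335,185,80,90,5)
cv2.imwrite("pics/crop_stand.png",np.hstack([c1,c2]))
c1=r(a,220,190,95,55,4);c2=r(b,205,235,95,55,4)
cv2.imwrite("pics/crop_jig.png",np.hstack([c1,c2]))
```

```text
(no output)
```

View pics/crop_stand.png

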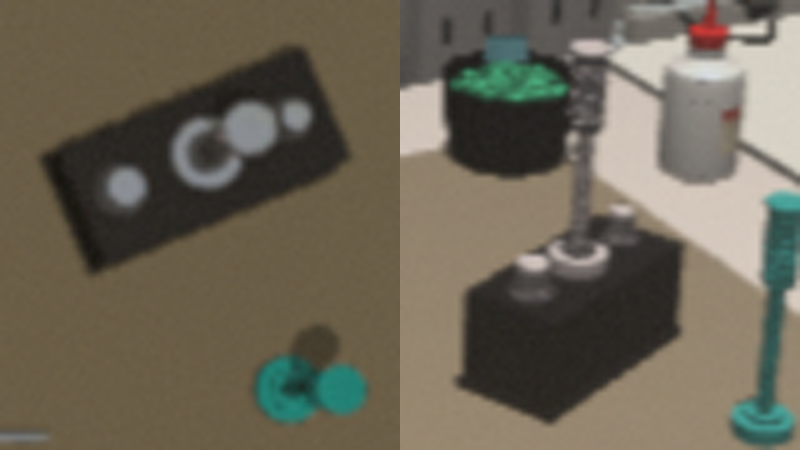

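View pics/crop_jig.png

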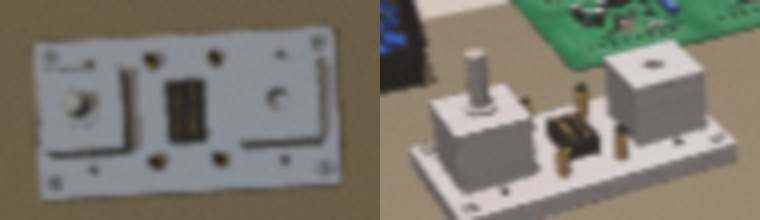

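The crop confirms it: the steel gauge has its cap at about top (410,231) and its foot at about (401,236), on the stand. The bore is at about top (289,214). Now measuring both.

```bash
cat > h.py <<'E'
import cv2,numpy as np
from workcell import imaging,telemetry
from scipy import ndimage as ndi
C={n:imaging.camera_info(n) for n in("scene","top")}
def ray(n,px):
    c=C[n];p=cv2.undistortPoints(np.array([[px]],float),c['mtx'],c['dist_coeffs'])[0,0]
    T=c['extrinsics'];return T[:3,3],T[:3,:3]@np.array([p[0],p[1],1.])
def on(n,px,z):
    o,d=ray(n,px);return o+d*(z-o[2])/d[2]
def proj(n,P):
    c=C[n];T=np.linalg.inv(c['extrinsics']);r=cv2.Rodrigues(T[:3,:3])[0]
    return cv2.projectPoints(np.atleast_2d(np.array(P,float)),r,T[:3,3],c['mtx'],c['dist_coeffs'])[0][:,0]
def tri(pa,pb):
    (o1,d1),(o2,d2)=ray("scene",pa),ray("top",pb)
    A=np.stack([d1,-d2],1);t=np.linalg.lstsq(A,o2-o1,rcond=None)[0]
    a,b=o1+t[0]*d1,o2+t[1]*d2;return (a+b)/2,np.linalg.norm(a-b)
def blob(n,im,box,f):
    x,y,w,h=box;g=cv2.cvtColor(im,cv2.COLOR_BGR2GRAY)[y:y+h,x:x+w].astype(float)
    return g
E
python3 - <<'E'
from h import *
a=np.load("top0.npz");b=np.load("scene0.npz");im,d=a['im'],a['d'];ib,db=b['im'],b['d']
np.set_printoptions(precision=4,suppress=True,linewidth=200)
g=cv2.cvtColor(im,cv2.COLOR_BGR2GRAY).astype(int)
print(g[224:244,394:424]);print("depth",d[226:242:2,398:416:2])
print("bore");print(g[206:222,280:298])
gb=cv2.cvtColor(ib,cv2.COLOR_BGR2GRAY).astype(int)
print("scene bore");print(gb[244:258,260:284]);
print("scene cap");print(gb[190:202,366:380])
# depth-based masks, world z
def world(n,d):
    c=C[n];v,u=np.mgrid[:480,:640];p=cv2.undistortPoints(np.stack([u.ravel(),v.ravel()],1)[:,None].astype(float),c['mtx'],c['dist_coeffs'])[:,0]
    P=np.c_[p,np.ones(len(p))]*d.reshape(-1,1);T=c['extrinsics'];return (P@T[:3,:3].T+T[:3,3]).reshape(480,640,3)
W=world("top",d);np.save("Wtop.npy",W)
print((W[222:244,394:420,2]*1000).astype(int))
print((W[205:222,278:300,2]*1000).astype(int))
E
```

```text
[[ 67  54  48  43  41  38  36  39  38  31  32  31  30  35  41  45  46  42  43  39  39  44  48  54  60  60  52  40  36  39]
 [ 48  41  40  37  38  39  38  40  39  30  30  31  44  64  82  87  90  83  70  53  47  54  67  89 100 101  87  65  42  39]
 [ 37  39  38  39  37  40  41  36  35  31  33  48  74 107 128 133 133 128 112  91  70  64  83 123 135 133 125  98  58  37]
 [ 39  38  39  41  39  43  42  39  39  33  42  75 114 134 141 141 141 140 136 125 101  73  93 133 142 141 139 121  70  38]
 [ 38  37  40  49  61  77  76  69  63  58  64 105 132 141 141 141 139 142 142 138 121  79  93 132 143 142 139 121  72  39]
 [ 38  42  56  81 106 123 125 108  94  83  93 127 140 142 140 139 140 140 141 140 125  83  82 122 136 139 132 104  60  41]
 [ 38  55  88 120 135 135 128 115  92  80  96 124 141 141 142 141 139 140 141 141 127  88  65  87 111 122 113  78  46  37]
 [ 44  75 113 134 132 119  98  84  71  76  94 118 137 141 141 141 141 140 144 140 129  87  57  60  72  80  73  55  40  39]
 [ 62 100 130 133 107  84  69  59  58  76  94 115 134 142 141 142 141 140 140 138 119  76  57  57  58  57  52  43  3
[... 8619 characters left out ...]
57 59 57]
 [16 61 62 60 61 61 58 60 57 59 61 56 49 61 63 58 64 64 60 62 61 58]
 [19 60 55 62 58 55 60 63 59 58 45 37 37 43 63 60 61 61 62 60 62 60]
 [17 62 58 59 64 63 56 61 62 51 30 31 31 32 58 60 61 60 57 63 63 58]
 [18 16 61 62 60 63 64 59 62 47 26 33 30 31 62 59 59 60 66 62 61 61]
 [16 17 56 62 64 56 59 60 59 60 27 30 33 34 61 58 62 64 59 63 60 59]
 [17 17 58 57 61 62 61 60 57 54 57 61 62 61 62 59 61 56 59 59 57 60]
 [21 18 60 58 62 62 60 61 55 60 64 56 60 56 62 58 59 60 58 60 62 61]
 [15 15 56 61 58 64 60 59 62 60 57 62 60 59 60 58 63 68 59 62 59 65]
 [16 15 59 60 61 63 62 58 61 59 61 60 56 65 64 58 65 58 59 58 63 58]
 [13 14 59 62 59 62 59 66 57 57 60 61 70 58 63 58 63 63 59 62 62 61]]
```

Run:
```python
from h import *
from scipy.optimize import least_squares
np.set_printoptions(precision=4,suppress=True,linewidth=200)
im=np.load("top0.npz")['im'];ib=np.load("scene0.npz")['im']
g=cv2.cvtColor(im,cv2.COLOR_BGR2GRAY).astype(np.float32);gb=cv2.cvtColor(ib,cv2.COLOR_BGR2GRAY).astype(np.float32)
def edge(g,c,r0,r1,angs,lvl):
    out=[]
    for a in angs:
        rr=np.arange(r0,r1,.05);x=c[0]+rr*np.cos(a);y=c[1]+rr*np.sin(a)
        v=ndi.map_coordinates(g,[y,x],order=1)
        k=np.where((v[:-1]>=lvl)&(v[1:]<lvl))[0]
        if len(k):out.append((x[k[0]],y[k[0]]))
    return np.array(out)
def circ(p,r=None):
    f=(lambda q:np.hypot(*(p-q[:2]).T)-q[2]) if r is None else (lambda q:np.hypot(*(p-q[:2]).T)-r)
    s=least_squares(f,[*p.mean(0),6][: (3 if r is None else 2)],loss='soft_l1',f_scale=.2);return s.x,np.abs(s.fun).mean()
D=np.deg2rad
cap=edge(g,(410,230.3),2,8,D(np.r_[-140:-50:5,20:110:5]),90)
print("cap",circ(cap),circ(cap,11.5*522.66/1.132))
foot=edge(g,(401.6,235.3),5,10,D(np.arange(50,260,5)),88)
print("foot",circ(foot),circ(foot,17*522.66/1.251))
c=circ(cap)[0][:2];f=circ(foot)[0][:2]
print("cap xy",on("top",c,.192),on("top",c,.190),"foot xy",on("top",f,.074))
# bore
for n,G,b,lv in(("top",141-g,(283,208,13,12),4),("scene",208-gb,(268,248,10,6),8)):
    x,y,w,h=b;q=G[y:y+h,x:x+w];m=q>lv
    l,k=ndi.label(m);m=l==1+np.argmax(ndi.sum(m,l,range(1,k+1)))
    ys,xs=np.nonzero(m);print(n,"bbox",xs.min()+x,xs.max()+x,ys.min()+y,ys.max()+y)
    wt=np.clip(q*m,0,40 if n=="scene" else 20);cw=np.array([(xs*0+xs+x).mean(),(ys+y).mean()]);cc=np.array([(wt[ys,xs]*(xs+x)).sum(),(wt[ys,xs]*(ys+y)).sum()])/wt.sum()
    print(n,"bore",cw,cc,on(n,cw,.06),on(n,cc,.06))
# plate
hsv=cv2.cvtColor(im,cv2.COLOR_BGR2HSV)
m=((hsv[...,1]<40)&(g>85)).astype(np.uint8);m[:190]=0;m[245:]=0;m[:,:222]=0;m[:,312:]=0
m=cv2.morphologyEx(m,cv2.MORPH_CLOSE,np.ones((15,15)))
ct=max(cv2.findContours(m,0,2)[0],key=cv2.contourArea);r=cv2.minAreaRect(ct);B=cv2.boxPoints(r)
P=np.array([on("top",p,.016)[:2] for p in B]);print(P,[np.linalg.norm(P[i]-P[i-1]) for i in range(4)],P.mean(0))
# stand top
m=((g<60)&(hsv[...,2]<60)).astype(np.uint8);m[:205]=0;m[270:]=0;m[:,:360]=0;m[:,440:]=0
ct=max(cv2.findContours(m,0,2)[0],key=cv2.contourArea);B=cv2.boxPoints(cv2.minAreaRect(ct))
P=np.array([on("top",p,.06)[:2] for p in B]);print("stand",P,[np.linalg.norm(P[i]-P[i-1]) for i in range(4)])
# plug gauges tops
for b in((378,236,14,14),(416,222,8,14)):
    x,y,w,h=b;q=np.clip(g[y:y+h,x:x+w]-90,0,60);yy,xx=np.mgrid[y:y+h,x:x+w];p=(xx*q).sum()/q.sum(),(yy*q).sum()/q.sum();print("plug",p,on("top",p,.08))
```

```text
cap (array([409.6777, 230.1372,   5.1766]), np.float64(0.072161970997413)) (array([-4653.1244,  1826.7085]), np.float64(1.8854091800943327))
foot (array([401.0758, 235.0541,   7.0916]), np.float64(0.04393714136090511)) (array([ 6560.1789, -3293.8857]), np.float64(2.5161904447253014))
cap xy [ 0.5719 -0.1466  0.192 ] [ 0.5721 -0.1469  0.19  ] foot xy [ 0.5717 -0.146   0.074 ]
top bbox 286 292 211 217
top bore [288.6154 213.9231] [288.413  213.8462] [0.6205 0.1254 0.06  ] [0.6207 0.1259 0.06  ]
scene bbox 270 276 250 252
scene bore [273.     250.7647] [272.9578 250.6871] [0.6174 0.127  0.06  ] [0.6179 0.1269 0.06  ]
[[0.6596 0.2837]
 [0.6727 0.0918]
 [0.571  0.0847]
 [0.5579 0.2757]] [np.float64(0.10197231659603057), np.float64(0.19234960885333877), np.float64(0.10198102027443012), np.float64(0.19149303394725825)] [0.6153 0.184 ]
stand [[ 0.5705 -0.0671]
 [ 0.626  -0.1932]
 [ 0.5686 -0.2174]
 [ 0.5133 -0.0918]] [np.float64(0.06221909395313884), np.float64(0.1376864132814644), np.float64(0.06225702659014086), np.float64(0.13725906444334005)]
plug (np.float64(384.79569266589056), np.float64(241.88183934807915)) [ 0.5543 -0.1065  0.08  ]
plug (np.float64(418.8017718715393), np.float64(227.6843853820598)) [ 0.5895 -0.1871  0.08  ]
```

```bash
cat >> h.py <<'E'
from scipy.spatial.transform import Rotation as Ro
def go(t,s=None):
    s=s or telemetry.observe();R=Ro.from_euler('xyz',s['tool_rot']).as_matrix()
    return R.T@(np.array(t)-s['position'])
E
python3 - <<'E'
from h import *
print(go([.5719,-.1467,.235]).round(4))
ib=np.load("scene0.npz")['im'];gb=cv2.cvtColor(ib,cv2.COLOR_BGR2GRAY)
for P in([.5719,-.1467,.192],[.5719,-.1467,.074],[.6205,.1255,.06]):print(proj("scene",P),proj("top",P))
print(gb[230:244,362:384])
E
```

```text
[ 0.4936 -0.3007 -0.0039]
[[373.39811383 193.52705768]] [[409.72794194 230.13690105]]
[[370.7485288  233.23143609]] [[401.35807465 234.99234607]]
[[273.10924583 250.15290371]] [[288.59458495 213.92218845]]
[[132 132 131 133 134 129 114  95  95  92  72  51  47  50  61  72  75  73
   70  79  99 109]
 [133 132 132 131 126 107  80  76  82  79  62  51  50  58  71  76  77  75
   70  69  65  64]
 [131 132 129 110  92  77  66  79  88  81  67  56  57  72  78  90  91  83
   84  80  70  56]
 [132 127 113 117 135 114  81  84  96  95  86  91  94  86  80  86  86  83
   85  82  64  51]
 [108  84 113 159 151 109  86  86  83  76  80  96 152 160 111  64  55  55
   56  54  51  50]
 [ 89  82 111 164 179 137  91  78  77  78  79  99 165 184 133  68  48  47
   49  47  49  47]
 [186 165 126 136 170 176 156 123 102 116 126 161 182 172 116  60  50  46
   49  48  48  48]
 [195 189 150 112 115 132 146 163 171 173 172 164 145 116  79  52  50  46
   49  47  46  48]
 [182 168 125  94  96 105 113 119 123 124 123 117 108  94  68  51  48  48
   48  48  47  45]
 [116 102  80  77  91 101 103 104 106 105 105 101  96  80  57  48  48  47
   48  45  46  42]
 [ 77  75  67  58  61  70  80  85  88  87  87  77  67  55  49  47  48  44
   44  42  42  40]
 [ 70  68  65  55  50  51  53  55  56  55  55  54  47  45  46  47  47  45
   41  41  39  41]
 [ 72  73  72  65  55  47  45  48  46  48  49  46  46  45  46  45  42  40
   40  39  42  42]
 [ 86  94  80  66  57  47  47  47  46  47  43  48  48  42  41  41  40  43
   39  41  40  43]]
```

>>> carry_out --pt "0.05 -0.03 -0.004 0 0 0 0" --pt "0.1 -0.06 -0.004 0 0 0 0" --pt "0.15 -0.09 -0.004 0 0 0 0" --pt "0.2 -0.12 -0.004 0 0 0 0" --pt "0.25 -0.15 -0.004 0 0 0 0" --pt "0.3 -0.18 -0.004 0 0 0 0" --pt "0.35 -0.21 -0.004 0 0 0 0" --pt "0.4 -0.24 -0.004 0 0 0 0" --pt "0.45 -0.275 -0.004 0 0 0 0" --pt "0.4936 -0.3007 -0.004 0 0 0 0"

```text
clock: 1.35
position: [0.573, -0.1447, 0.2351]
tool_rot: [-3.141, 0.0, 0.331]
force: [0.3, -0.5, 0.5]
grip_width: 0.0855
```

>>> carry_out --pt "0 0 0 0 0 0 0" --pt "0 0 0 0 0 0 0"

```text
clock: 1.6
position: [0.5716, -0.1473, 0.2349]
tool_rot: [-3.141, 0.001, 0.33]
force: [0.5, -0.3, 0.0]
grip_width: 0.0856
```

Run:
```python
from h import *
s=telemetry.observe();print(s['clock'],s['position'],s['tool_rot'],s['qpos'],s['force'])
print(go([.5719,-.1467,.235],s).round(4),go([.5719,-.1467,.148],s).round(4))
im,d=imaging.grab_frame("scene");cv2.imwrite("pics/s1.png",im)
c=cv2.resize(im[110:270,300:460],None,fx=3.5,fy=3.5,interpolation=cv2.INTER_CUBIC);cv2.imwrite("pics/s1c.png",c)
```

```text
1.6 [ 0.57159019 -0.14732435  0.23489726] [-3.14148120e+00  9.67727479e-04  3.29747148e-01] [ 0.2788686   0.46676826 -0.17894725  1.684126    0.0957027   1.00014655
 -1.17421264] [ 0.49173843 -0.26842326  0.01824209]
[ 0.0005 -0.0005 -0.0001] [ 0.0006 -0.0005  0.0869]
```

View pics/s1c.png

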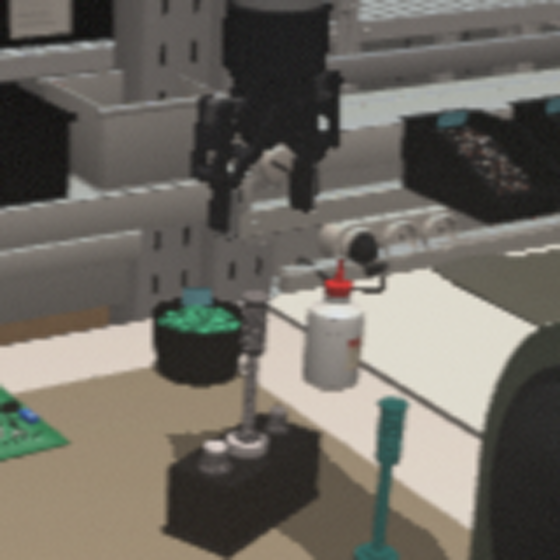

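The fingers straddle the handle, seen at about (254,320) in the crop. Descending to the handle centre.

>>> carry_out --pt "0.0006 -0.0005 0.025 0 0 0 0" --pt "0.0006 -0.0005 0.05 0 0 0 0" --pt "0.0006 -0.0005 0.075 0 0 0 0" --pt "0.0006 -0.0005 0.086 0 0 0 0" --pt "0.0006 -0.0005 0.086 0 0 0 0" --pt "0.0006 -0.0005 0.086 0 0 0 0" --force 60

```text
clock: 2.4
position: [0.5728, -0.1467, 0.1502]
tool_rot: [3.141, -0.001, 0.329]
force: [0.6, 0.2, 0.1]
grip_width: 0.0852
```

>>> carry_out --pt "0 0 0 0 0 0 120" --pt "0 0 0 0 0 0 170" --pt "0 0 0 0 0 0 190" --pt "0 0 0 0 0 0 210" --pt "0 0 0 0 0 0 255" --pt "0 0 0 0 0 0 255" --pt "0 0 0 0 0 0 255" --pt "0 0 0 0 0 0 255"

```text
clock: 3.4
position: [0.5724, -0.1462, 0.1493]
tool_rot: [-3.141, -0.0, 0.33]
force: [-1.2, 1.5, 4.3]
grip_width: 0.0183
```

Run:
```python
from h import *
s=telemetry.observe();print(s['clock'],s['position'],s['tool_rot'],s['force'],s['moment'],s['grip_width'])
im,d=imaging.grab_frame("scene")
c=cv2.resize(im[150:270,330:450],None,fx=5,fy=5,interpolation=cv2.INTER_CUBIC);cv2.imwrite("pics/s2c.png",c)
```

```text
3.4 [ 0.57244758 -0.14620473  0.14933106] [-3.14145874e+00 -7.99470757e-05  3.29789171e-01] [-1.19548654  1.46833443  4.25998553] [0.65401326 0.36690442 0.01013945] 0.018295221083893757
```

View pics/s2c.png

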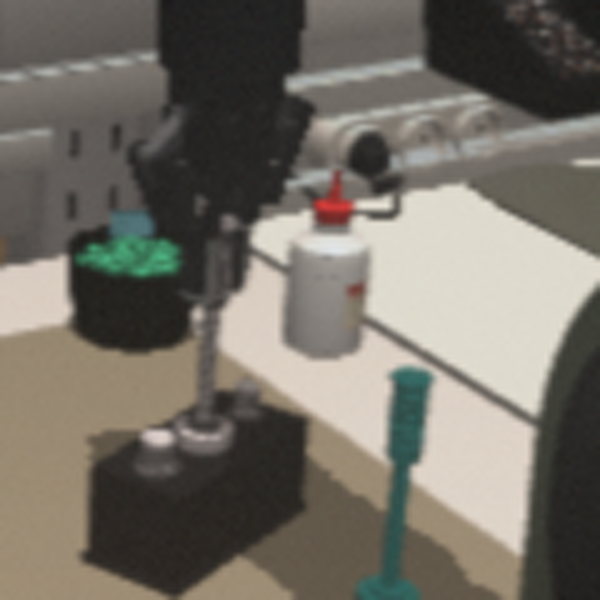

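>>> carry_out --pt "0 0 -0.006 0 0 0 255" --pt "0 0 -0.02 0 0 0 255" --pt "0 0 -0.045 0 0 0 255" --pt "0 0 -0.075 0 0 0 255" --pt "0 0 -0.1 0 0 0 255" --pt "0 0 -0.1 0 0 0 255" --pt "0 0 -0.1 0 0 0 255" --force 80

```text
clock: 4.32
position: [0.5721, -0.1464, 0.249]
tool_rot: [-3.141, 0.0, 0.33]
force: [-0.9, 0.7, -1.6]
grip_width: 0.0178
```

Run:
```python
from h import *
s=telemetry.observe();print(s['clock'],s['position'],s['tool_rot'],s['force'],s['moment'],s['grip_width'])
np.savez("lift.npz",**s)
d=np.array([.6205,.1255])-np.array([.5719,-.1467]);print(go([*(s['position'][:2]+d),s['position'][2]],s),go([.6205,.1255,s['position'][2]]))
im,_=imaging.grab_frame("scene");i2,_=imaging.grab_frame("top");np.savez("lifted.npz",s=im,t=i2)
c=cv2.resize(im[110:230,330:430],None,fx=5,fy=5,interpolation=cv2.INTER_CUBIC);cv2.imwrite("pics/s3c.png",c)
```

```text
4.325 [ 0.57209526 -0.14638636  0.24897748] [-3.14145574e+00  4.72115913e-04  3.29654909e-01] [-0.88475035  0.68074899 -1.64242226] [0.04219592 0.00931411 0.00408147] 0.017762067353485914
[ 1.34098717e-01 -2.41810532e-01 -3.02020744e-05] [ 1.33812442e-01 -2.41576989e-01 -3.00988958e-05]
```

View pics/s3c.png

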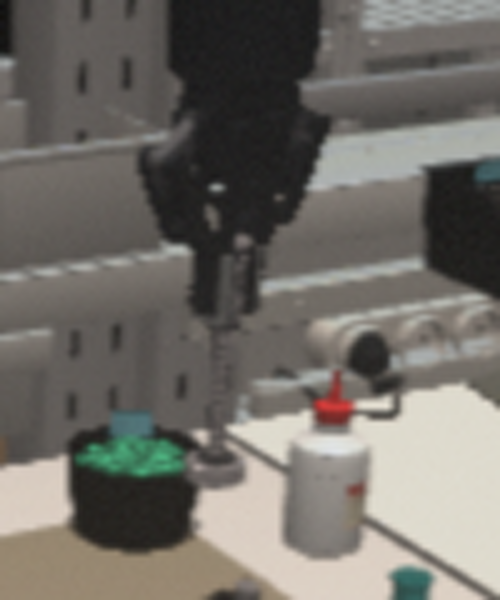

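Gauge lifted: foot at about crop (215,467), about 1.6 N of weight. Moving over the bore.

>>> carry_out --pt "0.015 -0.027 0 0 0 0 255" --pt "0.037 -0.067 0 0 0 0 255" --pt "0.06 -0.108 0 0 0 0 255" --pt "0.083 -0.15 0 0 0 0 255" --pt "0.106 -0.191 0 0 0 0 255" --pt "0.125 -0.225 0.02 0 0 0 255" --pt "0.134 -0.2417 0.05 0 0 0 255" --pt "0.134 -0.2417 0.065 0 0 0 255" --pt "0.134 -0.2417 0.065 0 0 0 255" --pt "0.134 -0.2417 0.065 0 0 0 255"

```text
clock: 5.68
position: [0.6214, 0.1247, 0.1852]
tool_rot: [3.141, -0.001, 0.328]
force: [-1.5, 0.2, -0.1]
grip_width: 0.0178
```

Run:
```python
from h import *
s=telemetry.observe();print(s['clock'],s['position'],s['tool_rot'],s['force'],s['moment'],s['grip_width'])
im,_=imaging.grab_frame("scene");i2,_=imaging.grab_frame("top");np.savez("hover.npz",s=im,t=i2)
c=cv2.resize(im[170:290,210:330],None,fx=6,fy=6,interpolation=cv2.INTER_CUBIC)[:590];cv2.imwrite("pics/s4c.png",c)
c=cv2.resize(i2[180:250,240:340],None,fx=7,fy=7,interpolation=cv2.INTER_CUBIC);cv2.imwrite("pics/t4c.png",c)
```

```text
5.675 [0.62144232 0.12468383 0.18516482] [ 3.14111600e+00 -9.24686845e-04  3.28342196e-01] [-1.51308359  0.1757381  -0.06935086] [-0.02862058  0.03879599  0.00717009] 0.01780730573014094
```

View pics/s4c.png

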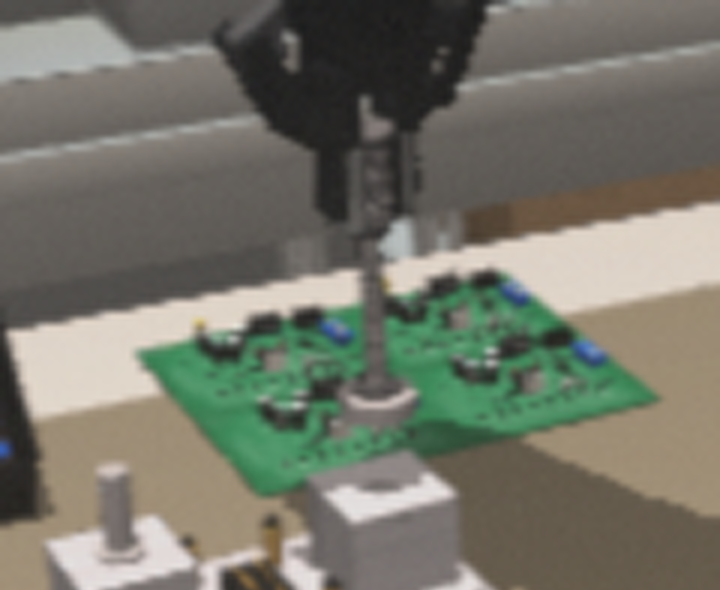

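View pics/t4c.png

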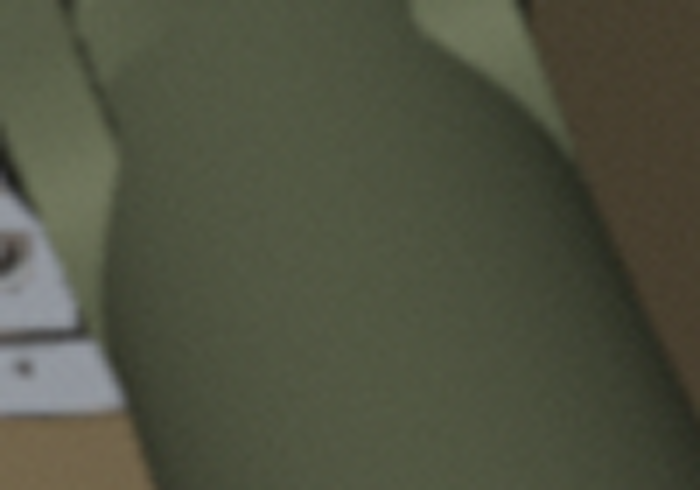

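>>> carry_out --pt "0 0 0.005 0 0 0 255" --pt "0 0 0.01 0 0 0 255" --pt "0 0 0.01 0 0 0 255" --pt "0 0 0.01 0 0 0 255" --pt "0 0 0.01 0 0 0 255"

```text
clock: 6.4
position: [0.621, 0.1258, 0.1744]
tool_rot: [-3.142, -0.0, 0.33]
force: [0.9, 1.0, -1.0]
grip_width: 0.0173
```

Run:
```python
from h import *
np.set_printoptions(precision=4,suppress=True,linewidth=220)
s=telemetry.observe();print(s['clock'],s['position'],s['tool_rot'],s['force'],s['moment'])
im,_=imaging.grab_frame("scene");np.savez("hover2.npz",s=im)
p=s['position']
for z in(-.0893,-.0753):print(proj("scene",p+[0,0,z]))
c=cv2.resize(im[200:270,230:320],None,fx=8,fy=8,interpolation=cv2.INTER_CUBIC);cv2.imwrite("pics/s5c.png",c)
g=cv2.cvtColor(im,cv2.COLOR_BGR2GRAY).astype(int);print(im[226:256,262:286,2])
```

```text
6.4 [0.621  0.1258 0.1744] [-3.1416 -0.0002  0.3298] [ 0.8966  0.9513 -0.9528] [-0.003   0.0458 -0.0132]
[[272.5349 241.6602]]
[[272.3078 236.8852]]
[[ 66  67  58  48  54  52  50  60  82  91  90  86  83  80  77  73  70  68  75  73  69  71  75  73]
 [ 61  66  66  60  51  48  55  63  77  88  89  84  84  80  81  80  79  73  66  65  71  78  78  83]
 [ 74  70  72  70  70  66  61  64  84 100 103  94  80  74  77  75  83  86  80  96  93  84  81  85]
 [109 103  96  81  74  72  64  62  75  89  94  88  72  65  70  73  79  80  81  84  83  77  74  99]
 [ 92  78  73  74  71  67  71  70  85  99  98  88  73  60  62  68  71  72  69  69  63  59  57  58]
 [ 88  85  72  75  76  73  76  77  83  92  94  83  67  61  61  63  63  61  61  60  60  61  61  52]
 [ 88  83  71  66  65  69  69  59  73  94 106  93  69  64  71  71  68  62  59  60  64  68  73  62]
 [ 63  69  65  52  48  52  54  53  73  95 104  97  75  77  96  91  73  62  59  59  65  67  71  75]
 [ 47  51  56  59  57  55  55  55  67  90  99  98  75  71 105 114  88  63  61  62  65  67  69  76]
 [ 48  45  50  49  53  53  67  65  77 105 108  96  73  59  7
[... 1319 characters left out ...]
0  99]
 [137 139 142 142 144 144 143 143 143 142 143 142 143 141 143 145 144 157 198 213 175 128 105 101]
 [129 143 144 142 144 150 148 142 139 126 117 117 120 126 137 143 155 200 222 225 220 189 141 110]
 [111 133 150 155 160 193 182 159 136 116 112 114 116 123 136 156 198 221 225 226 226 221 202 150]
 [102 127 185 216 220 223 222 217 185 154 149 147 150 153 160 199 222 226 226 226 224 222 216 173]
 [ 98 105 143 197 223 225 226 225 221 220 220 219 220 220 221 222 223 223 221 209 190 169 150 127]
 [ 96  99 112 146 199 223 227 226 226 227 226 226 224 222 220 208 187 167 152 139 132 127 122 121]
 [ 98  98 105 113 143 198 223 225 225 224 222 219 198 177 152 132 129 126 122 123 123 120 123 120]]
```

View pics/s5c.png

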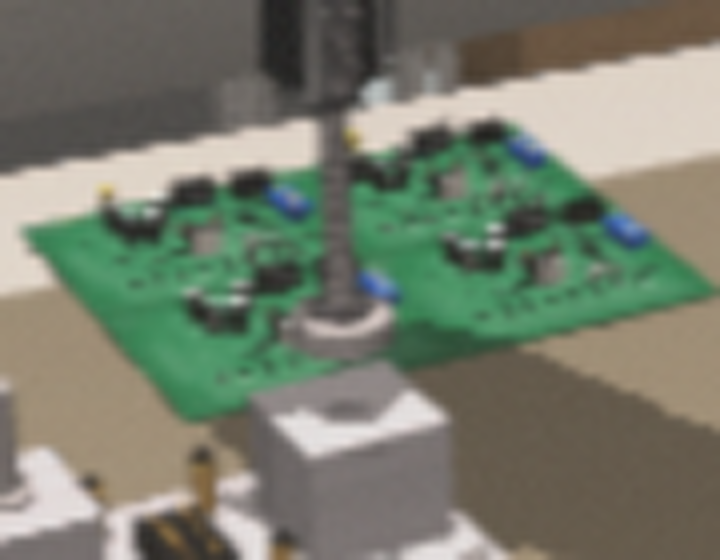

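Run:
```python
from h import *
print(go([.6205,.1250,.1744]).round(4))
```

```text
[-0.0007  0.0006  0.    ]
```

>>> carry_out --pt "-0.0007 0.0006 0.004 0 0 0 255" --pt "-0.0007 0.0006 0.008 0 0 0 255" --pt "-0.0007 0.0006 0.012 0 0 0 255" --pt "-0.0007 0.0006 0.015 0 0 0 255" --pt "-0.0007 0.0006 0.015 0 0 0 255" --pt "-0.0007 0.0006 0.015 0 0 0 255"

```text
clock: 7.2
position: [0.6205, 0.125, 0.1594]
tool_rot: [-3.142, -0.0, 0.33]
force: [-0.1, 0.1, -0.9]
grip_width: 0.0176
```

>>> carry_out --pt "0 0 0.0015 0 0 0 255" --pt "0 0 0.003 0 0 0 255" --pt "0 0 0.003 0 0 0 255"

```text
clock: 7.58
position: [0.6204, 0.1249, 0.1561]
tool_rot: [-3.142, 0.0, 0.33]
force: [0.5, -0.2, -1.4]
grip_width: 0.0176
```

>>> carry_out --pt "0 0 0.001 0 0 0 255" --pt "0 0 0.002 0 0 0 255" --pt "0 0 0.002 0 0 0 255"

```text
clock: 7.95
position: [0.6204, 0.125, 0.1542]
tool_rot: [-3.142, 0.0, 0.33]
force: [-0.6, 0.0, -0.9]
grip_width: 0.0177
```

>>> carry_out --pt "0 0 0.001 0 0 0 255" --pt "0 0 0.002 0 0 0 255" --pt "0 0 0.002 0 0 0 255"

```text
clock: 8.32
position: [0.6204, 0.1249, 0.1522]
tool_rot: [-3.142, 0.0, 0.33]
force: [0.8, -0.0, -1.7]
grip_width: 0.0178
```

>>> carry_out --pt "0 0 0.001 0 0 0 255" --pt "0 0 0.002 0 0 0 255" --pt "0 0 0.002 0 0 0 255"

```text
clock: 8.7
position: [0.6204, 0.1249, 0.1502]
tool_rot: [-3.142, 0.0, 0.33]
force: [0.8, -0.4, -2.8]
grip_width: 0.0178
```

>>> carry_out --pt "0 0 0.001 0 0 0 255" --pt "0 0 0.002 0 0 0 255" --pt "0 0 0.002 0 0 0 255"

```text
clock: 9.07
position: [0.6206, 0.125, 0.1485]
tool_rot: [3.142, -0.0, 0.33]
force: [-0.7, 0.3, 3.8]
grip_width: 0.0176
```

>>> carry_out --pt "0 0 0.001 0 0 0 255" --pt "0 0 0.002 0 0 0 255" --pt "0 0 0.002 0 0 0 255"

```text
clock: 9.45
position: [0.6205, 0.1249, 0.1462]
tool_rot: [-3.142, -0.0, 0.33]
force: [-1.2, 0.6, 2.1]
grip_width: 0.0176
```

Run:
```python
from h import *
s=telemetry.observe();print(s['clock'],s['position'],s['force'],s['moment'])
im,_=imaging.grab_frame("scene")
c=cv2.resize(im[190:270,230:320],None,fx=7,fy=7,interpolation=cv2.INTER_CUBIC);cv2.imwrite("pics/s6c.png",c)
```

```text
9.45 [0.62047493 0.12494895 0.14621302] [-1.18043958  0.64517549  2.08373919] [ 0.02184216 -0.06626085 -0.01991337]
```

View pics/s6c.png

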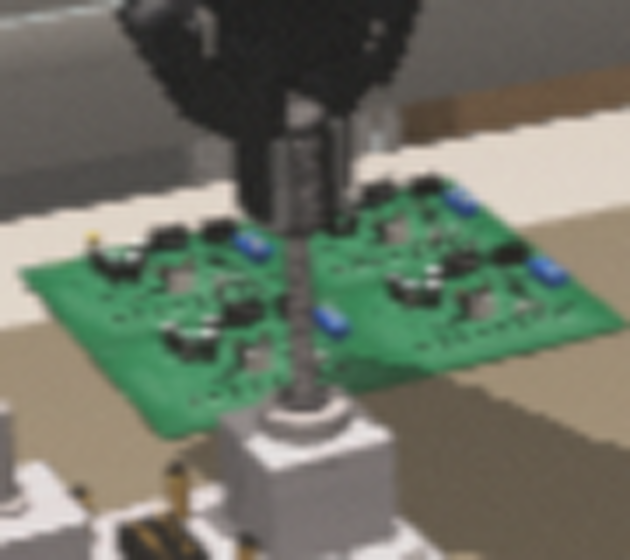

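The foot sits flat on the boss at about crop (305,415) and the rod is in the bore and sliding. Pushing on gently and watching the force.

>>> carry_out --pt "0 0 0.001 0 0 0 255" --pt "0 0 0.002 0 0 0 255" --pt "0 0 0.003 0 0 0 255" --pt "0 0 0.004 0 0 0 255" --pt "0 0 0.005 0 0 0 255" --pt "0 0 0.006 0 0 0 255"

```text
clock: 10.25
position: [0.6205, 0.125, 0.1402]
tool_rot: [-3.142, -0.0, 0.33]
force: [-0.2, 0.4, 3.2]
grip_width: 0.0173
```

>>> carry_out --pt "0 0 0.0007 0 0 0 255" --pt "0 0 0.0014 0 0 0 255" --pt "0 0 0.002 0 0 0 255"

```text
clock: 10.62
position: [0.6205, 0.125, 0.1382]
tool_rot: [-3.142, 0.0, 0.33]
force: [1.1, 0.2, 4.5]
grip_width: 0.0176
```

>>> carry_out --pt "0 0 0.0007 0 0 0 255" --pt "0 0 0.0014 0 0 0 255" --pt "0 0 0.002 0 0 0 255"

```text
clock: 11.0
position: [0.6204, 0.125, 0.1362]
tool_rot: [-3.142, 0.0, 0.33]
force: [0.6, 0.2, 3.6]
grip_width: 0.0181
```

>>> carry_out --pt "0 0 0.0007 0 0 0 255" --pt "0 0 0.0014 0 0 0 255" --pt "0 0 0.002 0 0 0 255"

```text
clock: 11.38
position: [0.6205, 0.125, 0.1343]
tool_rot: [-3.142, -0.0, 0.33]
force: [0.0, 0.2, 4.8]
grip_width: 0.0175
```

>>> carry_out --pt "0 0 0.0007 0 0 0 255" --pt "0 0 0.0014 0 0 0 255" --pt "0 0 0.002 0 0 0 255"

```text
clock: 11.75
position: [0.6205, 0.125, 0.1323]
tool_rot: [-3.142, -0.0, 0.33]
force: [1.1, 1.7, 4.3]
grip_width: 0.0175
```

>>> carry_out --pt "0 0 0.0005 0 0 0 255" --pt "0 0 0.001 0 0 0 255"

```text
clock: 12.0
position: [0.6205, 0.1249, 0.1313]
tool_rot: [-3.142, 0.0, 0.33]
force: [0.4, 0.0, 4.2]
grip_width: 0.0174
```

>>> carry_out --pt "0 0 0.0005 0 0 0 255" --pt "0 0 0.001 0 0 0 255"

```text
clock: 12.25
position: [0.6205, 0.125, 0.1303]
tool_rot: [-3.142, 0.0, 0.33]
force: [1.0, 1.0, 4.9]
grip_width: 0.0174
```

>>> carry_out --pt "0 0 0.0005 0 0 0 255" --pt "0 0 0.001 0 0 0 255"

```text
clock: 12.5
position: [0.6205, 0.1249, 0.1293]
tool_rot: [-3.142, 0.0, 0.33]
force: [0.5, 0.1, 3.8]
grip_width: 0.0176
```

>>> carry_out --pt "0 0 0.0005 0 0 0 255" --pt "0 0 0.001 0 0 0 255"

```text
clock: 12.75
position: [0.6205, 0.125, 0.1283]
tool_rot: [-3.142, 0.0, 0.33]
force: [0.2, 0.9, 3.4]
grip_width: 0.0176
```

>>> carry_out --pt "0 0 0.0005 0 0 0 255"

```text
clock: 12.88
position: [0.6205, 0.1249, 0.1278]
tool_rot: [-3.142, -0.0, 0.33]
force: [0.9, 0.4, 4.1]
grip_width: 0.0177
```

>>> carry_out --pt "0 0 0.0005 0 0 0 255"

```text
clock: 13.0
position: [0.6205, 0.125, 0.1273]
tool_rot: [-3.142, 0.0, 0.33]
force: [0.3, 1.1, 3.7]
grip_width: 0.0177
```

>>> carry_out --pt "0 0 0.0005 0 0 0 255"

```text
clock: 13.12
position: [0.6205, 0.125, 0.1268]
tool_rot: [-3.142, -0.0, 0.33]
force: [-0.3, 0.8, 5.0]
grip_width: 0.0175
```

>>> carry_out --pt "0 0 0.0005 0 0 0 255"

```text
clock: 13.25
position: [0.6205, 0.125, 0.1263]
tool_rot: [-3.142, 0.0, 0.33]
force: [-0.4, 1.0, 4.0]
grip_width: 0.0178
```

>>> carry_out --pt "0 0 0.0005 0 0 0 255"

```text
clock: 13.38
position: [0.6205, 0.125, 0.1258]
tool_rot: [-3.142, -0.0, 0.33]
force: [1.1, 0.7, 6.5]
grip_width: 0.0176
```

>>> carry_out --pt "0 0 0.0005 0 0 0 255"

```text
clock: 13.5
position: [0.6207, 0.125, 0.1257]
tool_rot: [3.142, -0.001, 0.33]
force: [-0.7, 0.9, 14.2]
grip_width: 0.0175
```

>>> carry_out --pt "0 0 0.0005 0 0 0 255"

```text
clock: 13.62
position: [0.6209, 0.1251, 0.1256]
tool_rot: [3.142, -0.001, 0.33]
force: [-3.4, 0.5, 19.7]
grip_width: 0.0176
```

>>> carry_out --pt "0 0 0.0005 0 0 0 255"

```text
clock: 13.75
position: [0.621, 0.1251, 0.1256]
tool_rot: [3.141, -0.002, 0.33]
force: [-3.4, -0.9, 24.3]
grip_width: 0.0174
```

Bottom reached: the TCP stopped at 0.1257 while the force rose from about 4 N to 14–24 N. Easing off, then lifting straight out.

>>> carry_out --pt "0 0 -0.0008 0 0 0 255" --pt "0 0 -0.0014 0 0 0 255" --pt "0 0 -0.0014 0 0 0 255"

```text
clock: 14.12
position: [0.6205, 0.1249, 0.1257]
tool_rot: [3.142, -0.0, 0.33]
force: [0.3, -0.0, 5.3]
grip_width: 0.0176
```

>>> carry_out --pt "0 0 -0.003 0 0 0 255" --pt "0 0 -0.008 0 0 0 255" --pt "0 0 -0.016 0 0 0 255" --pt "0 0 -0.026 0 0 0 255" --pt "0 0 -0.036 0 0 0 255" --pt "0 0 -0.044 0 0 0 255" --pt "0 0 -0.05 0 0 0 255" --pt "0 0 -0.05 0 0 0 255" --pt "0 0 -0.05 0 0 0 255"

```text
clock: 15.25
position: [0.6203, 0.1249, 0.1754]
tool_rot: [-3.142, 0.0, 0.33]
force: [0.8, -0.3, -0.8]
grip_width: 0.0174
```

Run:
```python
from h import *
s=telemetry.observe();print(s['clock'],s['position'],s['tool_rot'],s['force'],s['moment'])
im,_=imaging.grab_frame("scene");np.savez("out.npz",s=im)
c=cv2.resize(im[180:260,230:320],None,fx=7,fy=7,interpolation=cv2.INTER_CUBIC);cv2.imwrite("pics/s7c.png",c)
p=s['position']
for z in(-.0955,-.0955+.029,-.0955+.043):print(proj("scene",p+[0,0,z]))
```

```text
15.25 [0.62031488 0.12492622 0.17540639] [-3.14155510e+00  4.45434045e-04  3.29774697e-01] [ 0.76720768 -0.30749358 -0.83790654] [-0.00208746 -0.01978424 -0.01997231]
[[273.02366882 243.46647708]]
[[272.55697163 233.55595962]]
[[272.32777592 228.68863776]]
```

View pics/s7c.png

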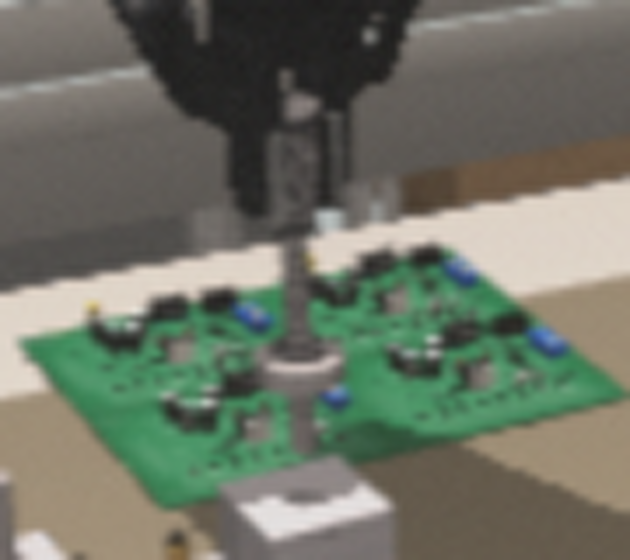

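The gauge is out: foot at about crop (300,370), tip at about (303,445). That matches the predicted tip and about 29 mm of rod showing. Back to the stand.

Run:
```python
from h import *
print(go([.5721,-.1464,.2254]).round(4))
```

```text
[-0.1335  0.2411 -0.05  ]
```

>>> carry_out --pt "-0.004 0.007 -0.025 0 0 0 255" --pt "-0.02 0.036 -0.05 0 0 0 255" --pt "-0.04 0.072 -0.05 0 0 0 255" --pt "-0.063 0.114 -0.05 0 0 0 255" --pt "-0.086 0.155 -0.05 0 0 0 255" --pt "-0.108 0.195 -0.05 0 0 0 255" --pt "-0.125 0.226 -0.05 0 0 0 255" --pt "-0.1335 0.2411 -0.05 0 0 0 255" --pt "-0.1335 0.2411 -0.05 0 0 0 255" --pt "-0.1335 0.2411 -0.05 0 0 0 255"

```text
clock: 16.55
position: [0.5726, -0.1448, 0.2256]
tool_rot: [-3.141, -0.0, 0.331]
force: [-0.0, 0.8, -1.4]
grip_width: 0.0174
```

>>> carry_out --pt "0 0 0.01 0 0 0 255" --pt "0 0 0.025 0 0 0 255" --pt "0 0 0.035 0 0 0 255" --pt "0 0 0.035 0 0 0 255" --pt "0 0 0.035 0 0 0 255" --pt "0 0 0.035 0 0 0 255"

```text
clock: 17.3
position: [0.5725, -0.1465, 0.1911]
tool_rot: [3.141, -0.001, 0.33]
force: [-0.7, -0.4, -1.6]
grip_width: 0.0173
```

Run:
```python
from h import *
s=telemetry.observe();print(s['clock'],s['position'],s['tool_rot'],s['force'],s['moment'])
print(go([.5721,-.1464,.1904]).round(4))
im,_=imaging.grab_frame("scene");np.savez("back.npz",s=im)
c=cv2.resize(im[170:260,325:425],None,fx=6,fy=6,interpolation=cv2.INTER_CUBIC);cv2.imwrite("pics/s8c.png",c)
p=s['position']
for z in(-.0955,-.0955+.029):print(proj("scene",p+[0,0,z]))
```

```text
17.3 [ 0.57245553 -0.14645403  0.19109936] [ 3.14128923e+00 -6.14978418e-04  3.29648014e-01] [-0.70774367 -0.41919897 -1.62142427] [-0.00366333  0.03561555  0.02586941]
[-0.0003 -0.0002  0.0007]
[[371.03288528 226.16596041]]
[[371.67035484 216.58290182]]
```

View pics/s8c.png

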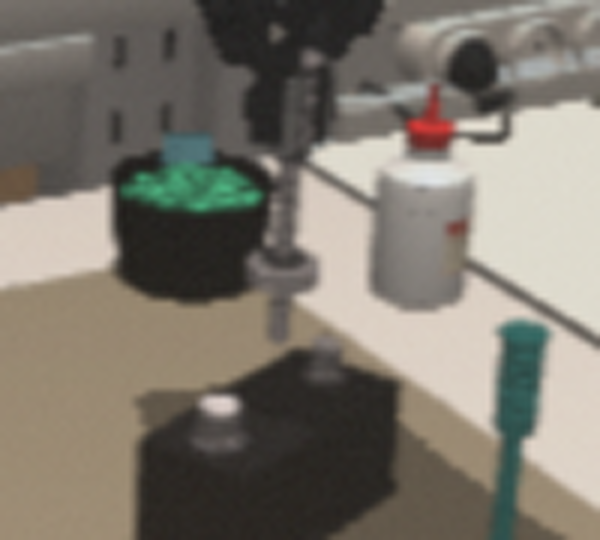

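Tip at about crop (278,338), above the empty socket. Lowering with force checks.

>>> carry_out --pt "0 0 0.01 0 0 0 255" --pt "0 0 0.02 0 0 0 255" --pt "0 0 0.028 0 0 0 255" --pt "0 0 0.032 0 0 0 255" --pt "0 0 0.032 0 0 0 255"

```text
clock: 17.98
position: [0.5722, -0.1464, 0.1584]
tool_rot: [-3.141, 0.0, 0.33]
force: [0.9, -0.4, -1.8]
grip_width: 0.0177
```

>>> carry_out --pt "0 0 0.001 0 0 0 255" --pt "0 0 0.002 0 0 0 255" --pt "0 0 0.002 0 0 0 255"

```text
clock: 18.35
position: [0.5723, -0.1464, 0.1568]
tool_rot: [3.142, -0.0, 0.33]
force: [0.7, -0.4, -2.0]
grip_width: 0.0177
```

>>> carry_out --pt "0 0 0.001 0 0 0 255" --pt "0 0 0.002 0 0 0 255" --pt "0 0 0.002 0 0 0 255"

```text
clock: 18.73
position: [0.5722, -0.1464, 0.1546]
tool_rot: [-3.142, 0.0, 0.33]
force: [-0.5, 0.7, -1.7]
grip_width: 0.0178
```

>>> carry_out --pt "0 0 0.001 0 0 0 255" --pt "0 0 0.002 0 0 0 255" --pt "0 0 0.002 0 0 0 255"

```text
clock: 19.1
position: [0.5722, -0.1464, 0.1526]
tool_rot: [-3.142, 0.0, 0.33]
force: [0.8, 0.6, -1.1]
grip_width: 0.0177
```

>>> carry_out --pt "0 0 0.002 0 0 0 255" --pt "0 0 0.004 0 0 0 255" --pt "0 0 0.006 0 0 0 255" --pt "0 0 0.006 0 0 0 255"

```text
clock: 19.6
position: [0.5721, -0.1464, 0.1465]
tool_rot: [-3.141, 0.0, 0.33]
force: [-0.0, 0.1, -2.2]
grip_width: 0.0174
```

>>> carry_out --pt "0 0 0.003 0 0 0 255" --pt "0 0 0.006 0 0 0 255" --pt "0 0 0.009 0 0 0 255" --pt "0 0 0.012 0 0 0 255" --pt "0 0 0.015 0 0 0 255" --pt "0 0 0.0175 0 0 0 255" --pt "0 0 0.0175 0 0 0 255" --pt "0 0 0.0175 0 0 0 255"

```text
clock: 20.6
position: [0.5723, -0.1463, 0.1293]
tool_rot: [3.142, -0.0, 0.33]
force: [-0.3, 0.0, -0.8]
grip_width: 0.0175
```

>>> carry_out --pt "0 0 0.001 0 0 0 255" --pt "0 0 0.002 0 0 0 255" --pt "0 0 0.002 0 0 0 255"

```text
clock: 20.98
position: [0.5722, -0.1464, 0.1271]
tool_rot: [-3.142, 0.0, 0.33]
force: [-0.1, -0.4, -1.9]
grip_width: 0.0175
```

>>> carry_out --pt "0 0 0.0005 0 0 0 255" --pt "0 0 0.001 0 0 0 255" --pt "0 0 0.001 0 0 0 255"

```text
clock: 21.35
position: [0.5722, -0.1464, 0.1262]
tool_rot: [-3.142, 0.0, 0.33]
force: [-0.5, 0.9, -1.5]
grip_width: 0.0177
```

Run:
```python
from h import *
s=telemetry.observe();print(s['clock'],s['position'],s['force'],s['moment'])
im,_=imaging.grab_frame("scene")
c=cv2.resize(im[170:260,325:425],None,fx=6,fy=6,interpolation=cv2.INTER_CUBIC);cv2.imwrite("pics/s9c.png",c)
```

```text
21.35 [ 0.57221928 -0.14637806  0.12616829] [-0.46451599  0.87122444 -1.45831598] [-0.02732124 -0.01313857 -0.01414836]
```

View pics/s9c.png

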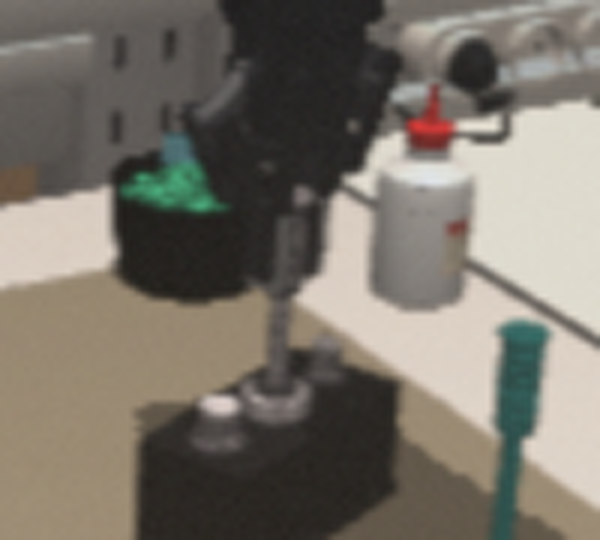

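>>> carry_out --pt "0 0 0.0003 0 0 0 255" --pt "0 0 0.0003 0 0 0 255" --pt "0 0 0.0003 0 0 0 255" --force 20

```text
clock: 21.78
position: [0.5723, -0.1463, 0.1259]
tool_rot: [-3.142, -0.0, 0.33]
force: [-0.7, -0.1, -1.6]
grip_width: 0.0174
```

>>> carry_out --pt "0 0 0 0 0 0 180" --pt "0 0 0 0 0 0 160" --pt "0 0 0 0 0 0 120" --pt "0 0 0 0 0 0 60" --pt "0 0 0 0 0 0 0" --pt "0 0 0 0 0 0 0" --pt "0 0 0 0 0 0 0" --pt "0 0 0 0 0 0 0"

```text
clock: 22.78
position: [0.5722, -0.1464, 0.1259]
tool_rot: [3.142, -0.0, 0.33]
force: [-0.1, -0.5, 0.0]
grip_width: 0.0853
```

Run:
```python
from h import *
s=telemetry.observe();print(s['clock'],s['position'],s['force'],s['moment'],s['grip_width'])
im,_=imaging.grab_frame("scene")
c=cv2.resize(im[170:260,325:425],None,fx=6,fy=6,interpolation=cv2.INTER_CUBIC);cv2.imwrite("pics/s10c.png",c)
```

```text
22.775 [ 0.57224705 -0.1463813   0.12590499] [-0.10773436 -0.5216622   0.02870692] [-0.02489623 -0.01224213  0.00464159] 0.08525650826653053
```

View pics/s10c.png

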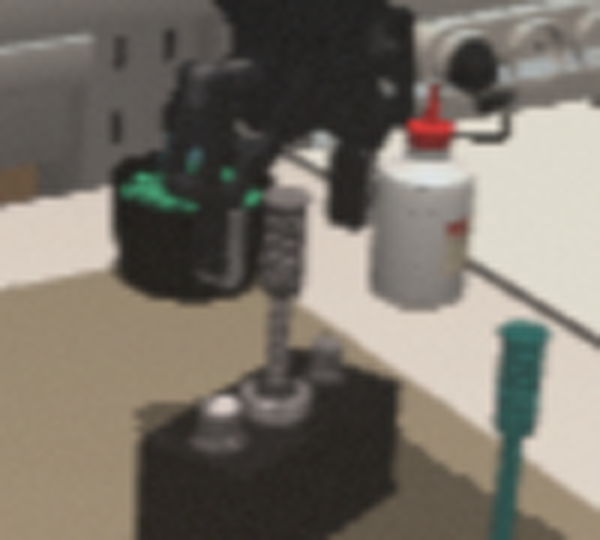

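Released: the gauge stands upright in the socket (foot at crop (275,398)), with the fingers clear on both sides. Retreating straight up, then back so the top camera can see it.

>>> carry_out --pt "0 0 -0.01 0 0 0 0" --pt "0 0 -0.03 0 0 0 0" --pt "0 0 -0.06 0 0 0 0" --pt "0 0 -0.09 0 0 0 0" --pt "0 0 -0.12 0 0 0 0" --pt "0 0 -0.12 0 0 0 0" --pt "-0.04 0.03 -0.12 0 0 0 0" --pt "-0.09 0.06 -0.12 0 0 0 0" --pt "-0.14 0.09 -0.12 0 0 0 0" --pt "-0.19 0.12 -0.12 0 0 0 0"

```text
clock: 24.08
position: [0.4298, -0.3226, 0.2459]
tool_rot: [-3.142, 0.0, 0.33]
force: [0.7, -0.6, 1.1]
grip_width: 0.085
```

>>> carry_out --pt "-0.05 0.04 0 0 0 0 0" --pt "-0.1 0.08 0 0 0 0 0" --pt "-0.13 0.12 0 0 0 0 0" --pt "-0.13 0.12 0 0 0 0 0" --pt "-0.13 0.12 0 0 0 0 0"

```text
clock: 24.7
position: [0.3473, -0.4765, 0.2456]
tool_rot: [-3.141, -0.0, 0.33]
force: [-0.5, 0.3, -0.2]
grip_width: 0.0854
```

Run:
```python
from h import *
s=telemetry.observe();print(s['clock'],s['position'],s['force'])
im,_=imaging.grab_frame("scene");i2,d=imaging.grab_frame("top")
c=cv2.resize(im[170:260,325:425],None,fx=4,fy=4,interpolation=cv2.INTER_CUBIC)
c2=cv2.resize(i2[205:295,360:440],None,fx=4,fy=4,interpolation=cv2.INTER_CUBIC)
cv2.imwrite("pics/s11c.png",np.hstack([c,c2]));cv2.imwrite("pics/t11.png",i2)
# cap height from top depth
c=C["top"];R=c['extrinsics'];out=[]
for v in range(224,238):
  for u in range(400,418):
    o,r=ray("top",(u,v));z=(o+r*d[v,u])[2]
    if .14<z<.2: out.append((z,u,v))
o=np.array(out);m=o[:,0]>o[:,0].max()-.012;print(np.median(o[m,0]),m.sum(),o[m,1:].mean(0))
u,v=o[m,1:].mean(0);print(on("top",(u,v),np.median(o[m,0])))
```

```text
24.7 [ 0.34730303 -0.47646922  0.24555753] [-0.52437415  0.27805403 -0.1726358 ]
0.16891330702238783 82 [408.40243902 231.31707317]
[ 0.57157596 -0.14768671  0.16891331]
```

View pics/s11c.png

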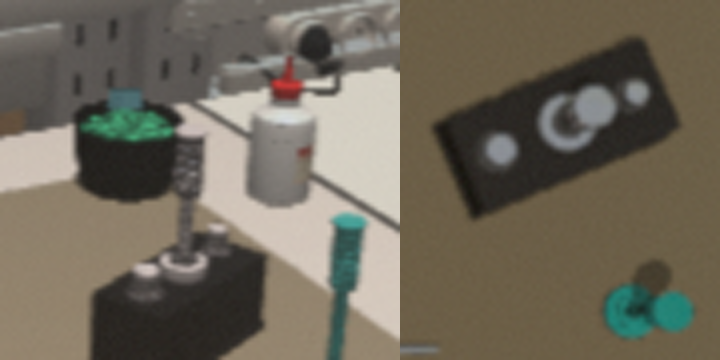

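View pics/t11.png

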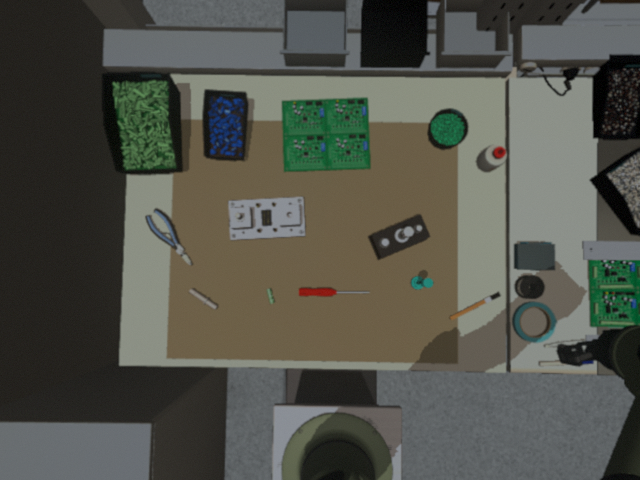

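The gauge is upright in the socket. Its cap is now at 0.169 m, which gives a reading of about 29 mm. Everything else is unchanged. Handing in.

```bash
python3 -c "
from workcell import ticket;print(ticket.job_done())"
```

```text
the job is handed in; nothing more can be done
None
```

The bore is about 29 mm deep. The gauge is back upright in the middle socket, foot down, with its rod still out by that amount. I handed in at about 25 s of the 51 s allowed.

- **Probing:** The rod went cleanly into the bore and the foot sat flat on the boss. It slid at about 4 N until the tip stopped dead at a TCP height of 0.1257 m. I had queued several 0.5 mm steps together, so the push carried on past first contact and the force rose to 24 N before I eased off. That is firmer than the gentle feel you asked for, though well under the force limits. The tip did not move further as the force rose.
- **Putting it back:** I lowered the gauge to a fraction of a millimetre above the stand and released it. No contact force showed on the way down.
- **Checks on the reading:** The gauge cap dropped from 0.1925 m at the start to 0.169 m at the end, which works out to about 29 mm of rod showing. That 23.5 mm drop matches the 23.3 mm the arm slid the rod through the foot.
- **Other things:** In the last pictures nothing else on the bench had visibly moved.
- **Disagreement:** The scene and top cameras placed the bore about 3 mm apart, within their calibration error. I aimed between them, and the rod went in without touching.

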